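# Put the rings back on the reading lamp's swivel spindle

### The arm

A 6-joint arm with a two-finger parallel gripper is mounted at the origin on the work surface. World frame = base frame: x ahead of the robot, y to its left, z up, the work surface at z = 0. Lengths are in mm, angles in rad, forces in N, time in s.
With the tool pointing down it reaches from about 300 to 875 mm from the base axis. Payload 6.4 kg.
Tool frame: the origin (TCP) lies between the finger pads; the fingertips stand env.tcp_to_tips ahead of it and the grasp point (between the pads) lies 11 mm behind it (env.tcp_to_tips is the distance from the TCP to the fingertips, in mm); z points along the fingers, y is the line along which they close (so a half turn about z gives the same grasp; the last joint's range is limited). The gripper opens to 88 mm and grips with 3 to 60 N. Pads are 18 mm wide; open, the fingers measure 123 mm over their backs; the gripper's body (75 mm by 187 mm) begins 45 mm behind the grasp point.
Start: joints at [1.037, 0.181, 1.607, -0, 1.354, -0.206], TCP at [185.116, 544.401, 213.314] pointing down, gripper open.
Joint ranges: [-2.99, 2.99], [-0.89, 2.07], [0.3, 2.58], [-1.14, 4.28], [0, 2.63], [-3.12, 3.12]. Speed limits (rad/s): [2.57, 2.57, 3.01, 3.14, 3.14, 3.14].

### API

Orientations are given as a unit quaternion [x, y, z, w].
In Python, from cell import env, get_image, get_calibration gives the robot as it stands.
- The arm moves only by the tool servo_tool, never from a script. Its argument "plan" is a list of rows, each a list of 6 numbers: the shift along the tool's x, y, z as a fraction of full scale, then the turn, a rotation vector about the tool's x, y, z as a fraction of full scale. A call has 1 to 10 rows; each row shifts and turns the commanded pose from where the row before left it, along the tool's axes as they then stand; what a row does not reach is not made up. Full scale, the value 1, is 0.05 m for a shift and 10 degrees for a turn. A row lasts 1/8 s, in which the tool goes at most 62.5 mm and 10.7 degrees, less where a joint would pass 70% of its speed; a pose out of reach is approached as far as the arm can. A call with a number of a shift or a turn outside -1 to 1 is refused whole. A call with a gripper value outside its range is refused whole. "gripper" is the closure, from 0 (fully open) to 1 (shut), set as the call begins (left out, the last holds). The fingers move at their own pace and stop on an object; "squeeze" is the grip in N (left out, the last holds). Time passes only in rows, so rows that do not move let the fingers close. It gives the time, the measured TCP pose, the force, the opening and the grip force at its end, in the units of the state.
- env.get_obs(): the state, without advancing time (a new reading comes with each control period).
- get_image(name): name is "scene" or "top" or "wrist"; returns (picture, depth): 400x640x3 uint8, red, green, blue; 400x640 float32, mm along the optical axis (not along the pixel's ray), 0 where there is no reading.
- get_calibration(name): a dict with "mtx" (3x3 intrinsics, pixels), "extrinsics" (4x4, takes a point from world to camera coordinates). Camera axes: x right, y up, looking along -z (the intrinsics and any distortion apply to the point x, -y, -z); pixel columns grow to the right and rows downward; lengths in mm; the calibration is good to about 2 mm. A picture is of the moment at which its call begins: read the wrist's pose just before it. get_calibration takes no time and is no camera call; for the wrist camera it gives the pose at the moment of the call.
- env.sign_off(): hands the job in; it is judged then, once.
The state is a dict: "time_s": time; "q": joint angles; "qd": joint speeds; "effort": joint torques, N m; "tool_pos": TCP position; "eef_rot": TCP orientation; "force": force on the tool from outside, world axes, zero at the start; "moment": the same for the moment, N m; "finger_gap": finger opening in mm; "grasp_force": force on a finger pad.
Only numpy, scipy, OpenCV 4.12 (cv2) and the standard library are available. Lean on these libraries where they do the work, as an engineer would, in place of code of your own. Each camera call takes 0.05 s, during which the arm holds its last target. There are 200 camera calls.

### The job

The clamp-on reading lamp has been taken apart for cleaning: put its three loose rings back on the upright steel spindle of its clamp in order of size, the wide blue disc first, then the metal spacer, and last the small red locking collar pressed down over the spindle's spring leaves, each lying flat and fully home on what is below it, and let go of them all. The spindle stands somewhere off-centre in an oversize hole, so feel your way on gently: the plastic clamp cracks if it ever takes more than about 30 N, downwards or sideways. Leave everything else on the drawer unit where it is.

Things in the scene. Friction and masses are not known exactly. Their poses are not given: they have to be found in the camera images.
- lamp_clamp: White plastic clamp of the reading lamp on the back edge of the drawer unit's top, fixed. Origin on the top's surface under the middle of the boss, z up, x towards the back edge. Jaw on the top: x -35 to 73 mm, 56 mm wide, 13 mm high; on it a round boss, diameter 48 mm, up to 28 mm high, out of which the steel spindle stands. Web behind the edge: x 73 to 87 mm, 13 mm high.
- spindle_mark (a point): Point on the boss's axis 35 mm above the drawer unit's top: nominal place of the spindle's shoulder. The spindle itself is NOT measured: its upright axis is up to 5 mm off this point along the clamp's x and up to 5 mm along its y, its shoulder 0 to 5 mm above it, and it stays put there.
- boss_top (a point): Centre of the boss's top, 28 mm up. Spindle, in heights above its shoulder: flat shoulder, diameter 36 mm; plain journal, diameter 18 mm, to 23 mm, ending in a square flat step; above it a shank, diameter 12 mm, to 49 mm; cone to a blunt tip, diameter 4 mm, at 55 mm.
- leaf0 (a joint): One of two brass spring leaves in the shank, on the clamp's +y and -y sides: metres sprung out, 0 free, negative pressed in. Free, they stand 8.4 mm from the axis from 34 to 41 mm above the shoulder and slope in to the shank's surface at 48 mm. A centred disc or spacer clears them; the collar presses them in and drags with about 5 to 8 N, up to 11 N where they are first pressed in.
- disc: Blue plastic friction disc, a flat ring: outside diameter 62 mm, bore 20 mm, 8 mm thick, about 30 g. Lies flat on the drawer unit's top at the start. Origin: centre of its underside, z along its axis. Slides freely on the journal with 1 mm of room all round.
- spacer: Bare metal spacer ring: outside diameter 44 mm, bore 20 mm, 20 mm high, about 60 g. Stands flat at the start. Origin: centre of its underside, z along its axis. Slides freely on the journal with 1 mm of room all round.
- collar: Small ribbed red plastic locking collar: outside diameter 30 mm (32 over the ribs), bore 14 mm, 14 mm high, about 20 g. Stands flat at the start. Origin: centre of its underside, z along its axis. 1 mm of room all round on the shank; the spring leaves hold it where it is pushed. Too small for the journal.
- bottle: Glass baby bottle with blue ring and clear cap, diameter 62 mm, 170 mm high, standing. Origin: centre of its underside. Bystander.
- coaster: White ceramic coaster, diameter 96 mm, 9 mm high. Origin: centre of its underside. Bystander.
- organiser: Green plastic pill organiser with seven hinged lids, 170 x 40 x 26 mm, long side along its x. Origin: centre of its underside. Bystander.
- rattle: Wooden dumbbell rattle, 140 mm long along its x, heads of 42 mm diameter. Origin: under its middle on the table. Bystander.
- screwdriver: Screwdriver lying along its x, 170 mm long. Origin: under its middle. Bystander.
There are look-alikes about, which are no part of the job. Several things have the shape of the disc; the one meant has the colours described above.

How it is judged (in metres and radians):
On the way, in this order (a step that is already met when the one before it is completed fails the run):
1. the blue disc lies flat on the spindle's shoulder, let go (horizontal distance between disc and spindle_mark below 0.009 m and z of disc in the frame of spindle_mark between -0.0015 and 0.007 m and angle between disc's own z axis and vertical below 0.06 rad and contact force between disc and the fingers below 0.1 N), for 0.15 s.
2. the metal spacer lies flat on the disc, threaded on the spindle, let go (horizontal distance between disc and spindle_mark below 0.009 m and z of disc in the frame of spindle_mark between -0.0015 and 0.007 m and angle between each of disc, spacer's own z axis and vertical below 0.06 rad and horizontal distance between spacer and disc below 0.0035 m and z of spacer in the frame of disc between 0.0066 and 0.0094 m and contact force between spacer and the fingers below 0.1 N), for 0.15 s.
3. the red collar is pressed home on the spacer, let go (horizontal distance between disc and spindle_mark below 0.009 m and z of disc in the frame of spindle_mark between -0.0015 and 0.007 m and angle between each of disc, spacer, collar's own z axis and vertical below 0.06 rad and horizontal distance between spacer and disc below 0.0035 m and z of spacer in the frame of disc between 0.0066 and 0.0094 m and horizontal distance between collar and spacer below 0.0035 m and z of collar in the frame of spacer between 0.0185 and 0.0214 m and contact force between collar and the fingers below 0.1 N), for 0.2 s.
At the end, for the whole second after the job is handed in: Disc flat on the spindle's shoulder (underside -1.5 to 7 mm, axis within 9 mm, of spindle_mark), spacer flat on the disc (underside 6.6-9.4 mm over the disc's), collar flat on the spacer (18.5-21.4 mm over the spacer's), axes within 3.5 mm, tilt under 0.06 rad, all let go and at rest (all of step 3 and contact force between each of disc, spacer and the fingers below 0.1 N and linear speed of each of disc, spacer, collar below 0.02 m/s); the robot touches nothing.
It fails at once if a ring or the fingers load the lamp clamp and its spindle with more than 35 N (contact force between any of disc, spacer, collar, the fingers and lamp_clamp above 35 N).
It fails at once if the baby bottle or the coaster is shifted by more than 20 mm (distance of any of bottle, coaster from where it was at the start of the episode above 0.02 m).
It fails at once if the pill organiser or the rattle or the screwdriver is shifted by more than 20 mm (distance of any of organiser, rattle, screwdriver from where it was at the start of the episode above 0.02 m).
It also fails if it takes over 72 s, if anything falls off the work surface, if the arm or the gripper's body presses on something with over 40 N, if the wrist force passes 120 N, or if a joint passes its speed limit or range.

## Working session

There is one attempt and no reset: what is moved stays moved. The work goes in short steps, Python scripts to look and compute and a tool call to move; the robot and the scene stay as the last step left them, time stands still between calls to the robot, and variables do not carry over. Pictures are saved under pics/ and viewed, at most 10 in all, crops included, and the job is handed in when it is done.

Besides the shell and the picture viewer there is one more tool, called after "Request:" as name(argument=value, ...) on one line, values as JSON. servo_tool: Moves the arm, as the interface text tells. Shift numbers are shares of 0.05 m and turn numbers shares of 10 degrees, none past 1 either way. Its arguments: {"type":"object","properties":{"plan":{"type":"array","items":{"type":"array","items":{"type":"number"}}},"gripper":{"type":"number"},"squeeze":{"type":"number"}},"required":["plan"]}

```bash
ls; mkdir -p pics; cat > h.py <<'E'
import numpy as np, cv2
from cell import env, get_image, get_calibration
def grab(n):
    c=get_calibration(n); im,d=get_image(n); return im,d,c
def cloud(d,c):
    K=c["mtx"];E=np.linalg.inv(c["extrinsics"]);v,u=np.mgrid[:d.shape[0],:d.shape[1]]
    x=(u-K[0,2])/K[0,0]*d; y=(v-K[1,2])/K[1,1]*d
    p=np.stack([x,-y,-d,np.ones_like(d)],-1)
    return (p@E.T)[...,:3]
def ray(px,c,z):
    K=c["mtx"];E=np.linalg.inv(c["extrinsics"]);px=np.atleast_2d(px).astype(float)
    r=np.stack([(px[:,0]-K[0,2])/K[0,0],-(px[:,1]-K[1,2])/K[1,1],-np.ones(len(px))],-1)@E[:3,:3].T
    o=E[:3,3]; return o+r*((z-o[2])/r[:,2])[:,None]
def save(n,im): cv2.imwrite(f"pics/{n}.png",im[...,::-1])
E
python3 - <<'E'
from h import *
for n in("scene","top"):
    im,d,c=grab(n); save(n,im); np.savez(f"{n}.npz",im=im,d=d,m=c["mtx"],e=c["extrinsics"])
    print(n,np.linalg.inv(c["extrinsics"])[:3,3].round(), c["mtx"][0,0],[k for k in c])
o=env.get_obs();print(o,env.tcp_to_tips)
E
```

```text
pics
scene [1261. -390.  750.] 408.9370648668161 ['mtx', 'extrinsics']
top [343. -18. 849.] 379.22130176948303 ['mtx', 'extrinsics']
{'time_s': 0.1, 'q': array([ 1.03671976e+00,  1.81478098e-01,  1.60787262e+00, -3.58795192e-05,
        1.35377401e+00, -2.06310131e-01]), 'qd': array([-4.76162453e-04,  2.69941789e-04, -2.40743639e-03, -3.99950784e-04,
       -5.71445474e-05,  2.47204085e-04]), 'effort': array([-4.91733026e-04, -4.34816408e+01, -3.42700911e+01,  7.04630208e-02,
        3.39720456e-02, -4.99413170e-05]), 'tool_pos': array([184.84926648, 543.94878246, 212.51096776]), 'eef_rot': array([ 1.63146743e-01,  9.86601517e-01, -7.20483355e-04, -2.60820443e-04]), 'force': array([ 0.07457287,  0.40623848, -0.47049093]), 'moment': array([-0.06423527,  0.02470241, -0.04901424]), 'grasp_force': 0.0, 'finger_gap': 88.34047673471743} 8.0
```

View pics/scene.png

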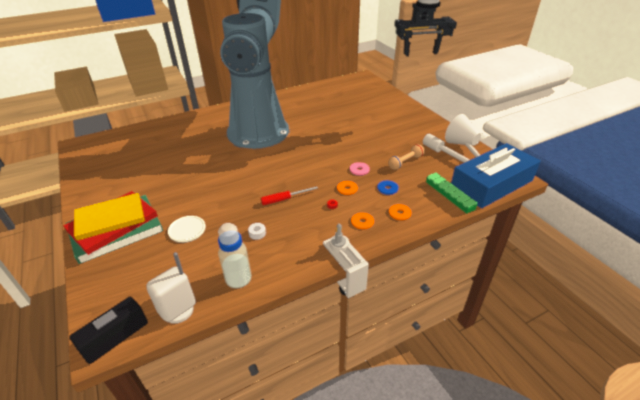

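View pics/top.png

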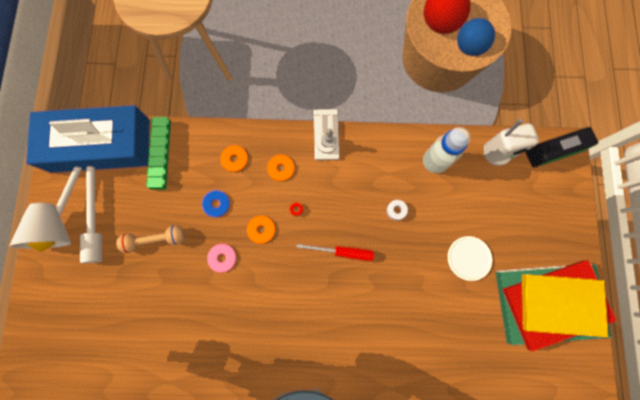

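Scene and top views: the blue disc is at top (216,204). Things that could be taken for it are the orange rings at (233,158), (280,167) and (261,229), and the pink ring at (221,258). The red collar is at (296,209), the likely grey-white spacer at (397,210), and the clamp at (326,135) with its spindle near (327,138). I choose blue for the disc. Next I measure these and check with one close crop.

```bash
python3 - <<'E'
from h import *
for n in("top","scene"):
    f=np.load(n+".npz");im,d=f["im"],f["d"];c=dict(mtx=f["m"],extrinsics=f["e"]);P=cloud(d,c);hsv=cv2.cvtColor(im,cv2.COLOR_RGB2HSV)
    H,S,V=[hsv[...,i].astype(int) for i in range(3)]
    S0={"top":{"disc":(216,204,20),"collar":(296,209,12),"spacer":(397,210,16),"clamp":(326,135,34)},"scene":{"disc":(387,187,16),"collar":(332,204,10),"spacer":(257,231,14),"clamp":(345,262,45)}}[n]
    M={"disc":(H>95)&(H<130)&(S>120),"collar":((H<5)|(H>172))&(S>150),"spacer":(S<70)&(V>90),"clamp":(S<70)&(V>90)}
    for k,(u,v,r) in S0.items():
        m=np.zeros(d.shape,bool);m[v-r:v+r,u-r:u+r]=1;m&=M[k]&(d>0)
        ys,xs=np.nonzero(m);p=P[m];zt=np.percentile(p[:,2],85)
        (cx,cy),rad=cv2.minEnclosingCircle(np.c_[xs,ys].astype(np.float32))
        top=p[abs(p[:,2]-{"disc":8,"collar":14,"spacer":20,"clamp":13}[k])<5]
        print(n,k,len(p),"px",round(cx,1),round(cy,1),round(rad,1),"z pct",np.percentile(p[:,2],[5,50,85,98]).round(1),"top mid",((top[:,:2].min(0)+top[:,:2].max(0))/2).round(1),np.ptp(top[:,:2],axis=0).round(1), "ray",ray([cx,cy],c,{"disc":8,"collar":14,"spacer":20,"clamp":13}[k]).round(1))
        if k=="clamp":
            for a,b in((24,32),(33,45),(60,75),(75,100)):
                q=p[(p[:,2]>a)&(p[:,2]<b)]
                if len(q): print("  ",a,b,len(q),q.mean(0).round(1),q.min(0).round(1),q.max(0).round(1))
im=np.load("top.npz")["im"]
save("crop",cv2.resize(im[95:275,190:420],None,fx=3.4,fy=3.2,interpolation=cv2.INTER_CUBIC))
E
```

```text
top disc 449 px 215.6 203.3 13.1 z pct [ 5.5  8.1  9.6 10.8] top mid [499.5 217. ] [55.8 56.9] ray [[498.6 216.9   8. ]]
top collar 71 px 296.0 208.7 6.0 z pct [11.6 14.  15.3 15.9] top mid [489.8  34.7] [23.3 27. ] ray [[490.5  34.7  14. ]]
top spacer 266 px 396.8 209.5 9.9 z pct [10.6 19.5 21.  22.5] top mid [ 494.3 -190.2] [43.6 41.2] ray [[ 493.8 -189.6   20. ]]
top clamp 2184 px 325.5 120.8 38.9 z pct [-743.1   10.1   25.6   61.1] top mid [670.2 -27.8] [120.2  58.8] ray [[701.9 -26.2  13. ]]
   24 32 172 [648.2 -24.1  27.1] [621.2 -51.5  24. ] [716.8  -5.7  31.4]
   33 45 121 [643.8 -33.7  36.3] [630.3 -50.9  33.1] [662.5 -16.8  42.3]
   60 75 18 [643.5 -34.4  65.4] [639.4 -40.4  60.2] [648.1 -25.4  73.3]
   75 100 29 [645.7 -33.6  85.8] [642.1 -38.1  75.6] [651.4 -29.2  91.9]
scene disc 194 px 387.5 187.0 9.7 z pct [ 5.4  8.6 10.2 11.7] top mid [502.6 217.1] [57.3 60.2] ray [[503.1 216.7   8. ]]
scene collar 67 px 331.9 203.7 4.7 z pct [ 3.3 12.3 15.4 17.1] top mid [495.6  33.9] [26.9 23.5] ray [[497.6  32.9  14. ]]
scene spacer 217 px 256.8 230.8 8.7 z pct [ 4.3 18.9 21.4 22.7] top mid [ 497.6 -191. ] [42.9 42.1] ray [[ 506.  -192.6   20. ]]
scene clamp 1451 px 343.0 261.0 36.3 z pct [-72.8  12.9  28.4  62.8] top mid [674.2 -28.5] [119.6  59. ] ray [[695.9 -45.8  13. ]]
   24 32 125 [672.2 -29.   27.1] [626.8 -52.3  24. ] [719.5  -8.3  31.7]
   33 45 103 [654.3 -35.9  37.2] [631.9 -51.3  33.1] [667.4 -16.1  44.7]
   60 75 22 [653.3 -35.1  65.2] [646.5 -42.4  60.1] [658.5 -27.6  73.6]
   75 100 17 [654.  -34.3  83.8] [649.6 -37.6  76.1] [657.  -31.   90.7]
```

View pics/crop.png

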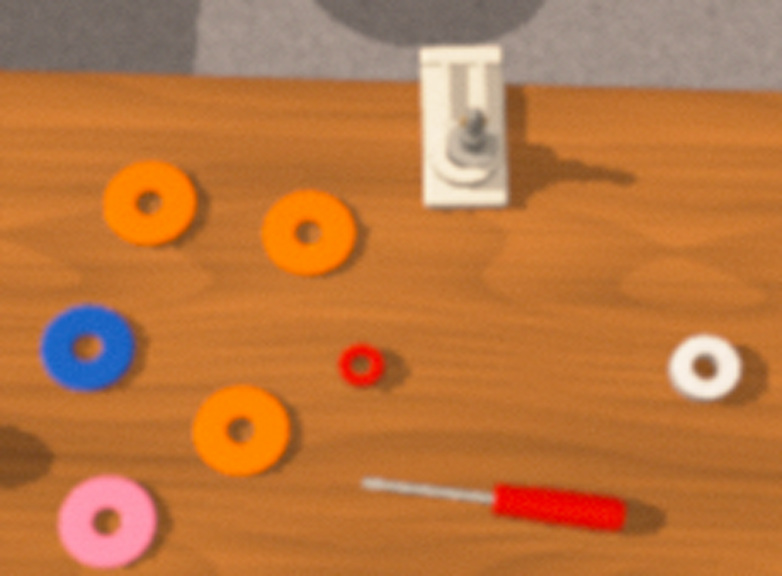

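The crop confirms it: the blue disc is at crop (88,347), distinct from the orange and pink rings. The collar is at (361,365), the spacer at (705,367), and the spindle is off-centre at (473,135). Moving above the disc now.

Request:
servo_tool(plan=[[0,0,0,0,0,-0.94],[0,0,0,0,0,-0.94],[-0.8,-0.8,0.1,0,0,0],[-0.8,-0.8,0.1,0,0,0],[-0.8,-0.8,0.1,0,0,0],[-0.8,-0.8,0.1,0,0,0],[-0.8,-0.8,0.1,0,0,0],[-0.8,-0.8,0.1,0,0,0],[-0.8,-0.8,0.1,0,0,0],[-0.6,-0.8,0.1,0,0,0]], gripper=0)

```text
time_s: 1.35
tool_pos: [496.4, 222.8, 172.8]
eef_rot: [0.0, 1.0, -0.0, -0.0]
force: [-0.6, 1.2, 0.8]
finger_gap: 87.8
grasp_force: 0.0
```

```bash
cat > look.py <<'E'
from h import *
import sys
from scipy.spatial.transform import Rotation as R
def report():
    o=env.get_obs();print("t",round(o["time_s"],2),"tcp",o["tool_pos"].round(1),"rot\n",R.from_quat(o["eef_rot"]).as_matrix().round(3),"F",o["force"].round(1),"gap",round(o["finger_gap"],1));return o
def mask(im,k):
    hsv=cv2.cvtColor(im,cv2.COLOR_RGB2HSV);H,S,V=[hsv[...,i].astype(int) for i in range(3)]
    return {"disc":(H>95)&(H<130)&(S>120),"collar":((H<5)|(H>172))&(S>150),"spacer":(S<70)&(V>90)}[k]
if __name__=="__main__":
    k,z,name=sys.argv[1],float(sys.argv[2]),sys.argv[3]
    report();im,d,c=grab("wrist");save(name,im)
    P=cloud(d,c);m=mask(im,k)&(abs(P[...,2]-z)<5)&(d>0)
    n,l,s,ce=cv2.connectedComponentsWithStats(m.astype(np.uint8))
    for i in range(1,n):
        if s[i,4]<300: continue
        cn,_=cv2.findContours((l==i).astype(np.uint8),cv2.RETR_EXTERNAL,cv2.CHAIN_APPROX_NONE)
        w=ray(max(cn,key=len)[:,0],c,z)
        (x,y),r=cv2.minEnclosingCircle(w[:,:2].astype(np.float32))
        print(k,"px",ce[i].round(),"centre",round(x,1),round(y,1),"dia",round(2*r,1),"z",np.median(P[l==i][:,2]).round(1))
E
python3 look.py disc 8 w1
```

```text
t 1.35 tcp [496.4 222.8 172.8] rot
 [[-1.  0. -0.]
 [ 0.  1. -0.]
 [ 0. -0. -1.]] F [-0.6  1.2  0.8] gap 87.8
disc px [316. 173.] centre 499.4 216.9 dia 59.9 z 8.4
```

View pics/w1.png

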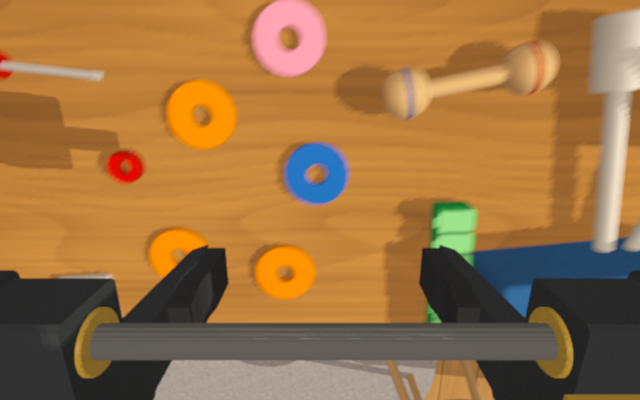

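The wrist view shows the blue disc at (316,173), 499/217 mm and about 60 mm across, which matches the top view. The way down is clear.

Request:
servo_tool(plan=[[-0.06,-0.12,0.9,0,0,0],[0,0,0.9,0,0,0],[0,0,0.9,0,0,0],[0,0,0.35,0,0,0],[0,0,0.2,0,0,0],[0,0,0,0,0,0]], gripper=0)

```text
time_s: 2.15
tool_pos: [498.7, 218.7, 11.4]
eef_rot: [-0.0, 1.0, 0.0, 0.0]
force: [-0.9, -0.6, 0.3]
finger_gap: 88.4
grasp_force: 0.0
```

Request:
servo_tool(plan=[[0,0,0,0,0,0],[0,0,0,0,0,0],[0,0,0,0,0,0],[0,0,0,0,0,0],[0,0,0,0,0,0]], gripper=1, squeeze=15)

```text
time_s: 2.78
tool_pos: [498.2, 218.5, 10.9]
eef_rot: [-0.0, 1.0, -0.0, 0.0]
force: [0.1, -1.1, 0.0]
finger_gap: 40.5
grasp_force: 0.0
```

```bash
python3 look.py disc 8 w2
```

```text
t 2.77 tcp [498.2 218.5  10.9] rot
 [[-1. -0.  0.]
 [-0.  1. -0.]
 [-0. -0. -1.]] F [ 0.1 -1.1  0. ] gap 40.5
disc px [323. 235.] centre 497.5 219.7 dia 61.5 z 8.3
```

View pics/w2.png

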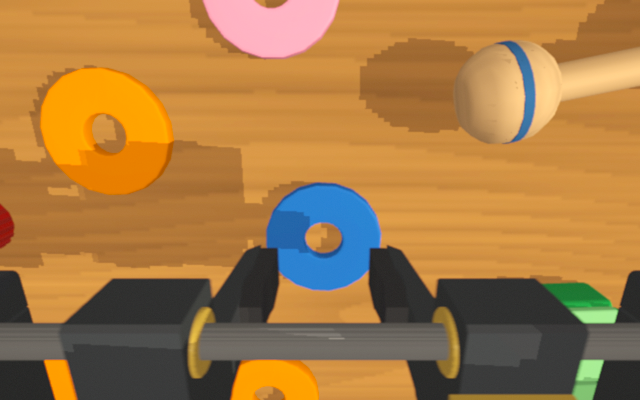

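The disc sits at (323,235) and the fingers close over it, in front of or above it. I'll find where the tips really are from the depth.

```bash
python3 - <<'E'
from h import *
im,d,c=grab("wrist");P=cloud(d,c)
for v in (250,258,266,275,285,295):
    print(v,[ (u,*P[v,u].round(0).astype(int)) for u in (255,268,274,280,366,373,380,390)])
E_=np.linalg.inv(c["extrinsics"]);print(E_.round(2));o=env.get_obs();print(o["finger_gap"],o["grasp_force"])
E
```

```text
250 [(255, np.int64(488), np.int64(190), np.int64(42)), (268, np.int64(489), np.int64(195), np.int64(39)), (274, np.int64(489), np.int64(198), np.int64(39)), (280, np.int64(489), np.int64(201), np.int64(39)), (366, np.int64(489), np.int64(238), np.int64(39)), (373, np.int64(489), np.int64(242), np.int64(39)), (380, np.int64(489), np.int64(245), np.int64(39)), (390, np.int64(488), np.int64(248), np.int64(42))]
258 [(255, np.int64(488), np.int64(192), np.int64(50)), (268, np.int64(489), np.int64(196), np.int64(47)), (274, np.int64(489), np.int64(199), np.int64(47)), (280, np.int64(489), np.int64(201), np.int64(47)), (366, np.int64(490), np.int64(238), np.int64(45)), (373, np.int64(489), np.int64(240), np.int64(47)), (380, np.int64(489), np.int64(243), np.int64(47)), (390, np.int64(488), np.int64(247), np.int64(49))]
266 [(255, np.int64(488), np.int64(193), np.int64(56)), (268, np.int64(489), np.int64(197), np.int64(54)), (274, np.int64(489), np.int64(200), np.int64(54)), (280, np.int64(491), np.int64(202), np.int64(50)), (366, np.int64(494), np.int64(238), np.int64(45)), (373, np.int64
[... 904 characters left out ...]
t64(69)), (390, np.int64(489), np.int64(244), np.int64(68))]
295 [(255, np.int64(488), np.int64(196), np.int64(76)), (268, np.int64(489), np.int64(201), np.int64(75)), (274, np.int64(498), np.int64(200), np.int64(61)), (280, np.int64(503), np.int64(202), np.int64(53)), (366, np.int64(506), np.int64(238), np.int64(49)), (373, np.int64(498), np.int64(239), np.int64(61)), (380, np.int64(489), np.int64(239), np.int64(75)), (390, np.int64(489), np.int64(243), np.int64(75))]
[[-0.0000e+00 -9.5000e-01 -3.0000e-01  4.1991e+02]
 [ 1.0000e+00 -0.0000e+00 -0.0000e+00  2.1958e+02]
 [-0.0000e+00 -3.0000e-01  9.5000e-01  1.8265e+02]
 [ 0.0000e+00  0.0000e+00  0.0000e+00  1.0000e+00]]
32.90556307083594 0.0
```

Request:
servo_tool(plan=[[0,0,0,0,0,0],[0,0,0,0,0,0],[0,0,0,0,0,0],[0,0,0,0,0,0],[0,0,0,0,0,0]], gripper=0)

```text
time_s: 3.5
tool_pos: [498.2, 218.5, 10.8]
eef_rot: [-0.0, 1.0, -0.0, 0.0]
force: [-0.3, -0.2, -0.2]
finger_gap: 80.0
grasp_force: 0.0
```

```bash
cat > tips.py <<'E'
from h import *
o=env.get_obs();im,d,c=grab("wrist");P=cloud(d,c)
print("tcp",o["tool_pos"].round(1),"gap",round(o["finger_gap"],1),"t2t",env.tcp_to_tips,"F",o["force"].round(1))
T=o["tool_pos"]; R=P-T
m=(im.max(-1)<75)&(d>0)&(abs(R[...,0])<25)&(abs(R[...,1])<75)&(P[...,2]>14)
for s in(-1,1):
    q=R[m&(np.sign(R[...,1])==s)]
    print("side",s,len(q),"rel z pct",np.percentile(q[:,2],[0.5,2,5,50]).round(1)); lo=q[q[:,2]<np.percentile(q[:,2],3)]
    print("  low pts mean",lo.mean(0).round(1),lo.min(0).round(1),lo.max(0).round(1))
E
python3 tips.py
```

```text
tcp [498.2 218.5  10.8] gap 80.0 t2t 8.0 F [-0.3 -0.2 -0.2]
side -1 10356 rel z pct [28.1 31.4 36.8 91.2]
  low pts mean [ -5.7 -42.   30.2] [-11.1 -50.7  26.3] [  8.3 -38.5  33.3]
side 1 9623 rel z pct [27.8 30.8 36.  83.8]
  low pts mean [-5.3 44.2 29.7] [-11.2  40.9  25.4] [ 8.6 53.2 32.6]
```

By depth the fingertips are about 27 mm behind (above) the reported TCP, not 8 mm ahead of it. The fingers also closed to 33 mm over a 62 mm disc without touching it, which agrees. I'll go lower carefully and check again.

Request:
servo_tool(plan=[[0,0.02,0.2,0,0,0],[0,0,0.2,0,0,0],[0,0,0.1,0,0,0],[0,0,0,0,0,0]], gripper=0)

```text
time_s: 4.05
tool_pos: [497.6, 219.4, -15.0]
eef_rot: [-0.0, 1.0, -0.0, -0.001]
force: [-0.9, -1.1, -0.5]
finger_gap: 88.3
grasp_force: 0.0
```

```bash
sed -i 's/(P\[...,2\]>14)/(P[...,2]>2)/' tips.py; python3 tips.py; python3 look.py disc 8 w3
```

```text
tcp [497.6 219.4 -15. ] gap 88.3 t2t 8.0 F [-0.9 -1.1 -0.5]
side -1 10335 rel z pct [28.4 31.3 36.4 86.4]
  low pts mean [ -5.7 -46.2  30.3] [-11.1 -55.4  26.2] [  8.1 -42.5  33. ]
side 1 9581 rel z pct [28.  31.  35.9 80. ]
  low pts mean [-5.6 48.3 30. ] [-11.1  44.8  26.4] [ 7.7 57.6 32.7]
t 4.1 tcp [498.  219.5 -14.6] rot
 [[-1.    -0.    -0.001]
 [-0.     1.    -0.   ]
 [ 0.001 -0.    -1.   ]] F [ 0.7 -0.4  0.8] gap 87.9
disc px [321. 258.] centre 497.4 219.6 dia 61.9 z 8.3
```

View pics/w3.png

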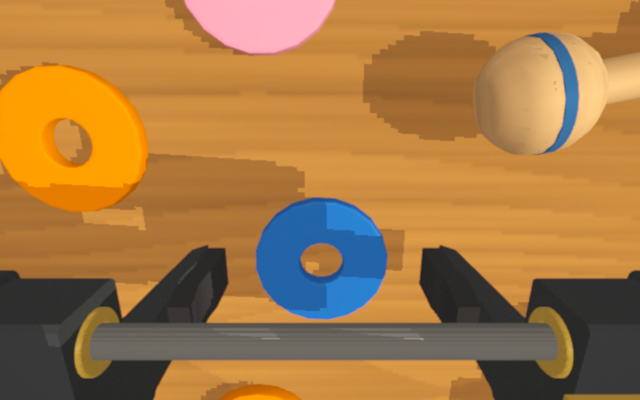

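The disc is at (321,258), still centred between the open fingers. There is no contact at TCP z = -15, so the 35 mm offset is real and the tips are at about z 11.5. I'll descend the remaining 10 mm.

Request:
servo_tool(plan=[[0,0,0.1,0,0,0],[0,0,0.08,0,0,0],[0,0,0,0,0,0]], gripper=0)

```text
time_s: 4.53
tool_pos: [497.9, 219.4, -23.6]
eef_rot: [-0.0, 1.0, -0.0, -0.0]
force: [0.6, -0.0, 0.5]
finger_gap: 88.1
grasp_force: 0.0
```

Request:
servo_tool(plan=[[0,0,0,0,0,0],[0,0,0,0,0,0],[0,0,0,0,0,0],[0,0,0,0,0,0]], gripper=1, squeeze=12)

```text
time_s: 5.03
tool_pos: [498.3, 219.5, -23.1]
eef_rot: [-0.0, 1.0, 0.0, 0.0]
force: [-0.2, -0.8, 0.5]
finger_gap: 61.4
grasp_force: 12.0
```

Request:
servo_tool(plan=[[0,0,0.0,0,0,0],[0,0,-0.9,0,0,0],[0,0,-0.9,0,0,0],[0,0,-0.9,0,0,0],[-0.64,-0.84,0,0,0,0],[-0.64,-0.84,0,0,0,0],[-0.64,-0.84,0,0,0,0],[-0.64,-0.84,0,0,0,0],[-0.64,-0.84,0,0,0,0],[-0.64,-0.84,0,0,0,0]])

```text
time_s: 6.28
tool_pos: [691.0, -33.8, 111.5]
eef_rot: [-0.0, 1.0, 0.0, -0.0]
force: [0.2, -0.5, -1.2]
finger_gap: 60.8
grasp_force: 12.0
```

Request:
servo_tool(plan=[[0,0,0,0,0,0],[0,0,0,0,0,0]])

```text
time_s: 6.52
tool_pos: [689.5, -32.1, 111.0]
eef_rot: [0.0, 1.0, 0.0, -0.001]
force: [-0.3, 0.1, 0.7]
finger_gap: 61.0
grasp_force: 12.0
```

```bash
cat > sp.py <<'E'
from look import *
o=report();im,d,c=grab("wrist");save("w4",im);P=cloud(d,c)
np.savez("w4.npz",im=im,d=d,m=c["mtx"],e=c["extrinsics"])
near=(d>0)&(abs(P[...,0]-650)<40)&(abs(P[...,1]+30)<40)
for a,b in((24,31),(33,43),(45,57),(58,66),(70,84),(84,98)):
    m=near&(P[...,2]>a)&(P[...,2]<b); q=P[m]
    if len(q)>5: print(a,b,len(q),"mean",q.mean(0).round(1),"x",np.percentile(q[:,0],[2,98]).round(1),"y",np.percentile(q[:,1],[2,98]).round(1),"z",np.median(q[:,2]).round(1))
h=np.histogram(P[near][:,2],bins=np.arange(0,110,2));print(dict(zip(h[1].astype(int).tolist(),h[0].tolist())))
E
python3 sp.py
```

```text
t 6.53 tcp [689.5 -32.1 111. ] rot
 [[-1.     0.    -0.002]
 [ 0.     1.     0.001]
 [ 0.002  0.001 -1.   ]] F [-0.3  0.1  0.7] gap 61.0
24 31 1666 mean [643.1 -23.1  27.7] x [622.1 686.5] y [-50.2  -6.3] z 28.1
33 43 1372 mean [645.2 -32.3  36.3] x [631.4 664.4] y [-49. -16.] z 36.3
45 57 59 mean [640.7 -31.9  51.2] x [639. 646.] y [-39.7 -24. ] z 51.4
58 66 204 mean [643.3 -32.5  59.7] x [639.7 648. ] y [-40.6 -24.3] z 59.4
70 84 128 mean [645.  -32.1  78.1] x [642.1 649.1] y [-40.4 -24.5] z 78.5
84 98 351 mean [647.3 -32.5  88.2] x [642.5 653.1] y [-37.8 -27.3] z 88.0
{0: 2063, 2: 28, 4: 0, 6: 0, 8: 13, 10: 270, 12: 3028, 14: 663, 16: 11, 18: 9, 20: 11, 22: 98, 24: 254, 26: 502, 28: 895, 30: 15, 32: 8, 34: 456, 36: 882, 38: 17, 40: 9, 42: 4, 44: 11, 46: 8, 48: 8, 50: 9, 52: 9, 54: 7, 56: 20, 58: 158, 60: 32, 62: 3, 64: 11, 66: 7, 68: 9, 70: 10, 72: 17, 74: 10, 76: 21, 78: 23, 80: 24, 82: 23, 84: 63, 86: 112, 88: 94, 90: 77, 92: 5, 94: 0, 96: 0, 98: 0, 100: 0, 102: 0, 104: 0, 106: 0}
```

View pics/w4.png

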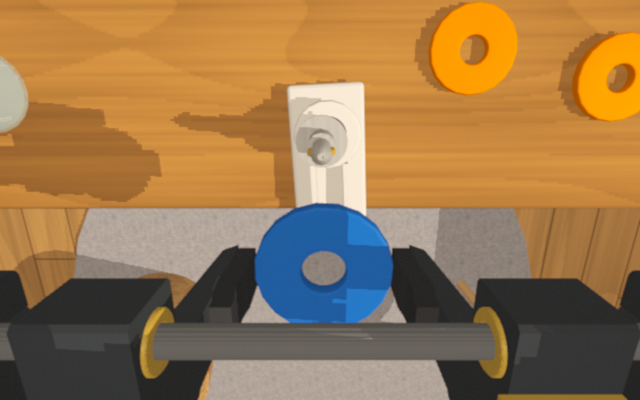

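The spindle tip is at (321,148) and the shoulder around it. From depth the axis is about (648,-32.3), the shoulder z about 36.3 and the step about 59.4, which is consistent with 23 mm. The disc is held level at (324,266). Now I measure the held disc in the same view.

```bash
cat > held.py <<'E'
from look import *
def held(k,im,d,c,T,zr):
    P=cloud(d,c);m=mask(im,k)&(d>0)&(np.linalg.norm((P-T)[...,:2],axis=-1)<50)&(abs(P[...,2]-T[2]-zr)<7)
    n,l,s,_=cv2.connectedComponentsWithStats(m.astype(np.uint8));i=1+s[1:,4].argmax();m=l==i
    q=P[m];zt=np.median(q[:,2]);q=q[abs(q[:,2]-zt)<3];A=np.c_[q[:,:2]-q[:,:2].mean(0),np.ones(len(q))];co=np.linalg.lstsq(A,q[:,2],rcond=None)[0]
    out=[]
    for mode in (0,1):
        cn,hi=cv2.findContours(m.astype(np.uint8),cv2.RETR_CCOMP,cv2.CHAIN_APPROX_NONE)
        L=[x for x,h in zip(cn,hi[0]) if (h[3]>=0)==bool(mode) and len(x)>12]
        if not L: continue
        w=ray(max(L,key=len)[:,0],c,zt)[:,:2]
        B=np.c_[2*w,np.ones(len(w))];s_=np.linalg.lstsq(B,(w**2).sum(1),rcond=None)[0];out.append((s_[:2].round(1),round(2*np.sqrt(s_[2]+s_[:2]@s_[:2]),1)))
    print("held",k,"top z",zt.round(1),"rel",(zt-T[2]).round(1),"tilt",co[:2].round(3),"outer/hole centre,dia",out,"rel TCP",[(a-T[:2]).round(1) for a,_ in out])
if __name__=="__main__":
    o=report();im,d,c=grab("wrist");held(sys.argv[1],im,d,c,o["tool_pos"],float(sys.argv[2]))
E
python3 held.py disc 31
```

```text
t 6.58 tcp [689.4 -31.4 111.3] rot
 [[-1.    -0.001 -0.001]
 [-0.001  1.     0.001]
 [ 0.001  0.001 -1.   ]] F [0.  0.2 0.2] gap 60.8
held disc top z 142.6 rel 31.3 tilt [0.001 0.   ] outer/hole centre,dia [(array([687.9, -30.3]), np.float64(59.9)), (array([687.6, -30.4]), np.float64(18.6))] rel TCP [array([-1.5,  1.1]), array([-1.8,  1. ])]
```

Request:
servo_tool(plan=[[0.41,-0.02,0,0,0,0],[0.4,-0.02,0,0,0,0],[0,0,0.35,0,0,0],[0,0,0.35,0,0,0],[0,0,0,0,0,0],[0,0,0,0,0,0]])

```text
time_s: 7.38
tool_pos: [650.1, -34.3, 76.4]
eef_rot: [-0.0, 1.0, 0.0, -0.0]
force: [0.7, 0.6, -0.7]
finger_gap: 61.1
grasp_force: 12.0
```

Request:
servo_tool(plan=[[0,0,0.2,0,0,0],[0,0,0.2,0,0,0],[0,0,0.15,0,0,0],[0,0,0.12,0,0,0],[0,0,0,0,0,0],[0,0,0,0,0,0]])

```text
time_s: 8.12
tool_pos: [650.0, -34.5, 43.6]
eef_rot: [-0.0, 1.0, -0.0, 0.0]
force: [0.6, 0.0, 0.2]
finger_gap: 61.1
grasp_force: 12.0
```

```bash
python3 held.py disc 31
```

```text
t 8.12 tcp [650.  -34.5  43.6] rot
 [[-1. -0.  0.]
 [-0.  1. -0.]
 [-0. -0. -1.]] F [0.6 0.  0.2] gap 61.1
held disc top z 74.9 rel 31.4 tilt [ 0.004 -0.001] outer/hole centre,dia [(array([648.4, -33.4]), np.float64(59.9)), (array([649.6, -33.3]), np.float64(20.4))] rel TCP [array([-1.6,  1.1]), array([-0.4,  1.2])]
```

Request:
servo_tool(plan=[[0.008,0.02,0.06,0,0,0],[0,0,0.06,0,0,0],[0,0,0,0,0,0],[0,0,0.02,0,0,0],[0,0,0.02,0,0,0],[0,0,0.0,0,0,0]])

```text
time_s: 8.93
tool_pos: [649.6, -33.5, 35.5]
eef_rot: [-0.0, 1.0, -0.0, 0.0]
force: [0.6, 0.3, 0.0]
finger_gap: 60.9
grasp_force: 12.0
```

Request:
servo_tool(plan=[[0,0,0.02,0,0,0],[0,0,0.02,0,0,0],[0,0,0,0,0,0]])

```text
time_s: 9.3
tool_pos: [649.2, -33.5, 33.2]
eef_rot: [-0.0, 1.0, -0.0, -0.0]
force: [-1.8, 0.4, -0.6]
finger_gap: 61.0
grasp_force: 12.0
```

Request:
servo_tool(plan=[[0,0,0.03,0,0,0],[0,0,0.03,0,0,0],[0,0,0.03,0,0,0],[0,0,0,0,0,0]])

```text
time_s: 9.8
tool_pos: [649.0, -33.4, 28.4]
eef_rot: [-0.0, 1.0, 0.0, -0.001]
force: [-1.0, -0.0, 0.2]
finger_gap: 61.2
grasp_force: 12.0
```

Request:
servo_tool(plan=[[0.01,0,0.06,0,0,0],[0,0,0.06,0,0,0],[0,0,0.06,0,0,0],[0,0,0.06,0,0,0],[0,0,0.02,0,0,0],[0,0,0,0,0,0]])

```text
time_s: 10.55
tool_pos: [648.8, -33.4, 15.6]
eef_rot: [-0.0, 1.0, 0.0, -0.0]
force: [-2.2, -0.3, -1.2]
finger_gap: 61.0
grasp_force: 12.0
```

Request:
servo_tool(plan=[[0,0,0.02,0,0,0],[0,0,0,0,0,0]])

```text
time_s: 10.8
tool_pos: [648.9, -33.5, 14.8]
eef_rot: [-0.0, 1.0, -0.0, -0.0]
force: [-1.5, -0.7, 0.7]
finger_gap: 61.4
grasp_force: 12.0
```

Request:
servo_tool(plan=[[0.006,0,0.02,0,0,0],[0,0,0.01,0,0,0],[0,0,0,0,0,0]])

```text
time_s: 11.18
tool_pos: [648.8, -33.5, 13.4]
eef_rot: [-0.0, 1.0, -0.0, 0.0]
force: [-1.8, -1.2, 0.6]
finger_gap: 61.0
grasp_force: 12.0
```

Request:
servo_tool(plan=[[0,0,0,0,0,0],[0,0,0,0,0,0],[0,0,0,0,0,0],[0,0,0,0,0,0]], gripper=0)

```text
time_s: 11.68
tool_pos: [648.7, -33.4, 13.3]
eef_rot: [-0.0, 1.0, -0.0, 0.0]
force: [-0.4, 0.3, 0.1]
finger_gap: 87.8
grasp_force: 0.0
```

```bash
python3 held.py disc 31
```

```text
t 11.68 tcp [648.7 -33.4  13.3] rot
 [[-1. -0.  0.]
 [-0.  1. -0.]
 [-0. -0. -1.]] F [-0.4  0.3  0.1] gap 87.8
held disc top z 44.2 rel 30.9 tilt [ 0.004 -0.   ] outer/hole centre,dia [(array([646. , -32.4]), np.float64(52.3))] rel TCP [array([-2.7,  1. ])]
```

The disc is home: its top is at 44.2, so its underside is at 36.2 on the shoulder, and it is level. On to the spacer, going round the bottle.

Request:
servo_tool(plan=[[0,0,-0.5,0,0,0],[0,0,-1,0,0,0],[0,0,-0.7,0,0,0],[1,0,0,0,0,0],[1,0,0,0,0,0],[1,0,0,0,0,0],[0,-1,0,0,0,0],[0,-1,0,0,0,0],[0,-1,0,0,0,0],[0,-0.1,0,0,0,0]])

```text
time_s: 12.98
tool_pos: [498.7, -191.6, 123.7]
eef_rot: [0.002, 1.0, -0.001, 0.0]
force: [0.2, 0.0, 0.2]
finger_gap: 88.0
grasp_force: 0.0
```

```bash
python3 look.py spacer 20 w5
```

```text
t 12.97 tcp [ 498.7 -191.6  123.7] rot
 [[-1.     0.004  0.001]
 [ 0.004  1.    -0.001]
 [-0.001 -0.001 -1.   ]] F [0.2 0.  0.2] gap 88.0
spacer px [569.  60.] centre 403.7 -13.7 dia 73.9 z 16.1
spacer px [324. 181.] centre 493.5 -190.1 dia 43.8 z 20.2
```

Request:
servo_tool(plan=[[0.09,0.01,0.9,0,0,0],[0,0,0.9,0,0,0],[0,0,0.7,0,0,0],[0,0,0.3,0,0,0],[0,0,0.08,0,0,0],[0,0,0,0,0,0],[0,0,0,0,0,0]], gripper=0.2)

```text
time_s: 13.9
tool_pos: [495.2, -188.6, -19.3]
eef_rot: [-0.0, 1.0, -0.001, 0.001]
force: [0.7, -1.1, -0.1]
finger_gap: 70.5
grasp_force: 0.0
```

Request:
servo_tool(plan=[[0,0,0,0,0,0],[0,0,0,0,0,0],[0,0,0,0,0,0],[0,0,0,0,0,0]], gripper=1, squeeze=15)

```text
time_s: 14.4
tool_pos: [494.3, -188.2, -20.4]
eef_rot: [-0.0, 1.0, -0.0, 0.0]
force: [-0.1, -0.6, 2.1]
finger_gap: 42.6
grasp_force: 15.0
```

Request:
servo_tool(plan=[[0,0,-0.6,0,0,0],[0,0,-1,0,0,0],[0,0,-1,0,0,0],[0,1,0,0,0,0],[0,1,0,0,0,0],[0,1,0,0,0,0],[-1,0.08,0,0,0,0],[-1,0,0,0,0,0],[-1,0,0,0,0,0],[0,0,0,0,0,0]])

```text
time_s: 15.65
tool_pos: [646.0, -33.9, 108.0]
eef_rot: [-0.0, 1.0, 0.0, -0.0]
force: [-0.1, 0.0, -1.0]
finger_gap: 42.6
grasp_force: 15.0
```

Request:
servo_tool(plan=[[0,0,0,0,0,0],[0,0,0,0,0,0]])

```text
time_s: 15.9
tool_pos: [642.9, -33.9, 109.3]
eef_rot: [-0.0, 1.0, 0.0, -0.0]
force: [0.5, 0.5, -0.2]
finger_gap: 42.9
grasp_force: 15.0
```

```bash
python3 held.py spacer 40.4
```

```text
t 15.9 tcp [642.9 -33.9 109.3] rot
 [[-1.    -0.    -0.001]
 [-0.     1.     0.   ]
 [ 0.001  0.    -1.   ]] F [ 0.5  0.5 -0.2] gap 42.9
held spacer top z 149.9 rel 40.6 tilt [ 0.004 -0.   ] outer/hole centre,dia [(array([640.5, -32.8]), np.float64(43.9)), (array([639.8, -32.8]), np.float64(17.3))] rel TCP [array([-2.4,  1.1]), array([-3.1,  1.1])]
```

Request:
servo_tool(plan=[[-0.12,0.01,0,0,0,0],[0,0,0.35,0,0,0],[0,0,0.35,0,0,0],[0,0,0.25,0,0,0],[0,0,0.2,0,0,0],[0,0,0.15,0,0,0],[0,0,0,0,0,0],[0,0,0,0,0,0]])

```text
time_s: 16.95
tool_pos: [650.5, -33.5, 44.8]
eef_rot: [-0.0, 1.0, -0.0, 0.0]
force: [-0.1, 0.1, -0.4]
finger_gap: 42.9
grasp_force: 15.0
```

Request:
servo_tool(plan=[[0,0,0.04,0,0,0],[0,0,0.03,0,0,0],[0,0,0,0,0,0]])

```text
time_s: 17.32
tool_pos: [650.0, -33.4, 40.8]
eef_rot: [-0.0, 1.0, 0.0, -0.0]
force: [-0.1, 0.9, 0.3]
finger_gap: 42.6
grasp_force: 15.0
```

Request:
servo_tool(plan=[[0.016,0,0.02,0,0,0],[0,0,0.02,0,0,0],[0,0,0.02,0,0,0],[0,0,0,0,0,0]])

```text
time_s: 17.82
tool_pos: [649.2, -33.4, 37.7]
eef_rot: [-0.0, 1.0, 0.0, -0.0]
force: [0.0, 0.7, -0.8]
finger_gap: 42.4
grasp_force: 15.0
```

Request:
servo_tool(plan=[[0,0,0.02,0,0,0],[0,0,0.02,0,0,0],[0,0,0,0,0,0]])

```text
time_s: 18.2
tool_pos: [649.2, -33.4, 35.7]
eef_rot: [-0.0, 1.0, 0.0, -0.0]
force: [0.2, -0.2, -0.4]
finger_gap: 43.0
grasp_force: 15.0
```

Past the step with no load. Down to just above the disc (TCP about 23.8).

Request:
servo_tool(plan=[[0,0,0.04,0,0,0],[0,0,0.04,0,0,0],[0,0,0.04,0,0,0],[0,0,0.04,0,0,0],[0,0,0.03,0,0,0],[0,0,0,0,0,0],[0,0,0,0,0,0]])

```text
time_s: 19.08
tool_pos: [649.4, -33.4, 26.4]
eef_rot: [-0.0, 1.0, -0.0, 0.0]
force: [0.4, -0.3, -0.4]
finger_gap: 42.8
grasp_force: 15.0
```

Request:
servo_tool(plan=[[0,0,0.015,0,0,0],[0,0,0,0,0,0]])

```text
time_s: 19.32
tool_pos: [649.3, -33.4, 25.6]
eef_rot: [-0.0, 1.0, -0.0, -0.0]
force: [0.7, -0.1, 0.2]
finger_gap: 43.0
grasp_force: 15.0
```

Request:
servo_tool(plan=[[0,0,0.015,0,0,0],[0,0,0.015,0,0,0],[0,0,0,0,0,0]])

```text
time_s: 19.7
tool_pos: [649.2, -33.4, 24.0]
eef_rot: [-0.0, 1.0, 0.0, -0.0]
force: [0.4, 0.9, -0.5]
finger_gap: 42.7
grasp_force: 15.0
```

Request:
servo_tool(plan=[[0,0,0,0,0,0],[0,0,0,0,0,0],[0,0,0,0,0,0],[0,0,0,0,0,0]], gripper=0.2)

```text
time_s: 20.2
tool_pos: [649.3, -33.5, 24.1]
eef_rot: [-0.0, 1.0, -0.0, 0.0]
force: [0.2, 0.4, -0.1]
finger_gap: 70.5
grasp_force: 0.0
```

```bash
python3 held.py spacer 40.4;python3 held.py disc 20
```

```text
t 20.2 tcp [649.3 -33.5  24.1] rot
 [[-1. -0.  0.]
 [-0.  1. -0.]
 [-0. -0. -1.]] F [ 0.2  0.4 -0.1] gap 70.5
held spacer top z 64.0 rel 39.9 tilt [0.009 0.   ] outer/hole centre,dia [(array([646.2, -32.7]), np.float64(38.2)), (array([646.6, -40.4]), np.float64(3.9))] rel TCP [array([-3.1,  0.8]), array([-2.7, -6.9])]
t 20.25 tcp [649.3 -33.5  24.1] rot
 [[-1. -0. -0.]
 [-0.  1.  0.]
 [ 0.  0. -1.]] F [ 0.3 -0.   0.6] gap 70.4
held disc top z 44.2 rel 20.1 tilt [0.01  0.001] outer/hole centre,dia [(array([647.5, -32.4]), np.float64(54.4))] rel TCP [array([-1.8,  1.1])]
```

The spacer is home: its top is at 64.0 over the disc top at 44.2. Next the collar.

Request:
servo_tool(plan=[[0,0,-0.5,0,0,0],[0,0,-1,0,0,0],[0,0,-0.5,0,0,0],[1,0.4,0,0,0,0],[1,0.5,0,0,0,0],[1,0.45,0,0,0,0],[0,0,0,0,0,0],[0,0,0,0,0,0]])

```text
time_s: 21.3
tool_pos: [500.5, 33.8, 124.9]
eef_rot: [-0.0, 1.0, -0.0, 0.001]
force: [0.7, -0.3, -0.0]
finger_gap: 70.8
grasp_force: 0.0
```

```bash
python3 look.py collar 14 w6
```

```text
t 21.3 tcp [500.5  33.8 124.9] rot
 [[-1.    -0.001  0.002]
 [-0.001  1.    -0.001]
 [-0.002 -0.001 -1.   ]] F [ 0.7 -0.3 -0. ] gap 70.8
collar px [325. 172.] centre 489.1 36.1 dia 30.3 z 14.2
```

Request:
servo_tool(plan=[[0.21,0.024,0.9,0,0,0],[0,0,0.9,0,0,0],[0,0,0.7,0,0,0],[0,0,0.3,0,0,0],[0,0,0.12,0,0,0],[0,0,0,0,0,0],[0,0,0,0,0,0]], gripper=0.35)

```text
time_s: 22.22
tool_pos: [490.1, 35.0, -20.7]
eef_rot: [-0.0, 1.0, -0.0, 0.001]
force: [0.8, -0.3, 0.6]
finger_gap: 57.4
grasp_force: 0.0
```

Request:
servo_tool(plan=[[0,0,0,0,0,0],[0,0,0,0,0,0],[0,0,0,0,0,0],[0,0,0,0,0,0]], gripper=1, squeeze=35)

```text
time_s: 22.72
tool_pos: [488.9, 35.2, -21.7]
eef_rot: [-0.0, 1.0, -0.0, 0.0]
force: [0.4, 0.5, 2.7]
finger_gap: 28.6
grasp_force: 35.0
```

Request:
servo_tool(plan=[[0,0,-0.6,0,0,0],[0,0,-1,0,0,0],[0,0,-0.95,0,0,0],[-0.9,-0.4,0,0,0,0],[-0.9,-0.5,0,0,0,0],[-0.9,-0.47,0,0,0,0],[-0.45,0,0,0,0,0],[0,0,0,0,0,0],[0,0,0,0,0,0]])

```text
time_s: 23.85
tool_pos: [645.0, -32.8, 104.9]
eef_rot: [-0.0, 1.0, 0.0, -0.001]
force: [-0.4, -0.0, 0.3]
finger_gap: 28.5
grasp_force: 35.0
```

```bash
python3 held.py collar 35.7
```

```text
t 23.85 tcp [645.  -32.8 104.9] rot
 [[-1.    -0.001 -0.002]
 [-0.001  1.     0.   ]
 [ 0.002  0.    -1.   ]] F [-0.4 -0.   0.3] gap 28.5
held collar top z 140.5 rel 35.6 tilt [ 0.014 -0.   ] outer/hole centre,dia [(array([644.5, -31.7]), np.float64(31.2)), (array([644. , -31.7]), np.float64(12.0))] rel TCP [array([-0.5,  1.1]), array([-1. ,  1.1])]
```

Request:
servo_tool(plan=[[-0.046,-0.016,0.3,0,0,0],[0,0,0.25,0,0,0],[0,0,0.1,0,0,0],[0,0,0.06,0,0,0],[0,0,0.04,0,0,0],[0,0,0,0,0,0],[0,0,0,0,0,0]])

```text
time_s: 24.78
tool_pos: [648.8, -34.1, 68.4]
eef_rot: [-0.0, 1.0, -0.0, 0.0]
force: [0.4, -0.2, -0.3]
finger_gap: 28.5
grasp_force: 35.0
```

```bash
python3 held.py collar 35.7
```

```text
t 24.77 tcp [648.8 -34.1  68.4] rot
 [[-1.    -0.     0.001]
 [-0.     1.    -0.   ]
 [-0.001 -0.    -1.   ]] F [ 0.4 -0.2 -0.3] gap 28.5
held collar top z 104.0 rel 35.6 tilt [0.016 0.   ] outer/hole centre,dia [(array([648.1, -33. ]), np.float64(31.0)), (array([647.7, -33. ]), np.float64(12.0))] rel TCP [array([-0.7,  1.1]), array([-1.1,  1.1])]
```

Request:
servo_tool(plan=[[0.024,0.01,0,0,0,0],[0,0,0.03,0,0,0],[0,0,0.03,0,0,0],[0,0,0,0,0,0]])

```text
time_s: 25.32
tool_pos: [647.2, -33.5, 64.8]
eef_rot: [-0.0, 1.0, 0.0, -0.0]
force: [-0.0, -0.1, -0.7]
finger_gap: 28.5
grasp_force: 35.0
```

Request:
servo_tool(plan=[[0,0,0.02,0,0,0],[0,0,0.02,0,0,0],[0,0,0,0,0,0]])

```text
time_s: 25.7
tool_pos: [647.3, -33.5, 63.0]
eef_rot: [-0.0, 1.0, 0.0, -0.0]
force: [0.4, -0.2, 0.1]
finger_gap: 28.4
grasp_force: 35.0
```

Request:
servo_tool(plan=[[0,0,0.02,0,0,0],[0,0,0.02,0,0,0],[0,0,0,0,0,0]])

```text
time_s: 26.08
tool_pos: [647.3, -33.5, 60.9]
eef_rot: [-0.0, 1.0, 0.0, -0.0]
force: [-0.6, -0.4, -0.7]
finger_gap: 28.0
grasp_force: 35.0
```

Request:
servo_tool(plan=[[0,0,0.02,0,0,0],[0,0,0.02,0,0,0],[0,0,0,0,0,0]])

```text
time_s: 26.45
tool_pos: [647.3, -33.5, 58.9]
eef_rot: [-0.0, 1.0, 0.0, -0.0]
force: [-0.3, 0.2, -0.6]
finger_gap: 28.2
grasp_force: 35.0
```

Request:
servo_tool(plan=[[0,0,0.02,0,0,0],[0,0,0.02,0,0,0],[0,0,0.02,0,0,0],[0,0,0,0,0,0]])

```text
time_s: 26.95
tool_pos: [647.8, -33.6, 56.6]
eef_rot: [-0.0, 1.0, -0.0, 0.0]
force: [0.3, 0.1, 4.7]
finger_gap: 28.3
grasp_force: 35.0
```

Request:
servo_tool(plan=[[0,0,0.02,0,0,0],[0,0,0.02,0,0,0],[0,0,0.02,0,0,0],[0,0,0,0,0,0]])

```text
time_s: 27.45
tool_pos: [647.4, -33.5, 52.8]
eef_rot: [-0.0, 1.0, 0.0, -0.0]
force: [0.3, -0.3, 2.3]
finger_gap: 28.4
grasp_force: 35.0
```

Leaf drag is felt and the side load is nil. Continuing.

Request:
servo_tool(plan=[[0,0,0.03,0,0,0],[0,0,0.03,0,0,0],[0,0,0.03,0,0,0],[0,0,0.02,0,0,0],[0,0,0,0,0,0]])

```text
time_s: 28.08
tool_pos: [647.3, -33.5, 47.3]
eef_rot: [-0.0, 1.0, 0.0, -0.0]
force: [0.8, -0.1, 3.7]
finger_gap: 28.5
grasp_force: 35.0
```

Request:
servo_tool(plan=[[0,0,0.02,0,0,0],[0,0,0,0,0,0]])

```text
time_s: 28.32
tool_pos: [647.3, -33.5, 46.4]
eef_rot: [-0.0, 1.0, 0.0, -0.0]
force: [0.4, -0.1, 2.3]
finger_gap: 28.5
grasp_force: 35.0
```

```bash
python3 held.py collar 35.7
```

```text
t 28.32 tcp [647.3 -33.5  46.4] rot
 [[-1. -0. -0.]
 [-0.  1.  0.]
 [ 0.  0. -1.]] F [ 0.4 -0.1  2.3] gap 28.5
held collar top z 82.1 rel 35.7 tilt [0.025 0.002] outer/hole centre,dia [(array([646.5, -32.4]), np.float64(31.0)), (array([648.4, -32.5]), np.float64(14.8))] rel TCP [array([-0.8,  1.1]), array([1.1, 1. ])]
```

Request:
servo_tool(plan=[[0,0,0.02,0,0,0],[0,0,0.02,0,0,0],[0,0,0.01,0,0,0],[0,0,0,0,0,0]])

```text
time_s: 28.88
tool_pos: [647.3, -33.5, 43.9]
eef_rot: [-0.0, 1.0, 0.0, -0.0]
force: [0.4, -0.2, 2.8]
finger_gap: 28.3
grasp_force: 35.0
```

Request:
servo_tool(plan=[[0,0,0.016,0,0,0],[0,0,0,0,0,0]])

```text
time_s: 29.12
tool_pos: [647.3, -33.6, 43.1]
eef_rot: [-0.0, 1.0, 0.0, -0.0]
force: [-0.3, -0.8, 3.5]
finger_gap: 28.5
grasp_force: 35.0
```

Request:
servo_tool(plan=[[0,0,0.01,0,0,0],[0,0,0,0,0,0]])

```text
time_s: 29.38
tool_pos: [647.4, -33.5, 42.7]
eef_rot: [-0.0, 1.0, 0.0, -0.0]
force: [0.3, 0.1, 3.4]
finger_gap: 28.6
grasp_force: 35.0
```

Request:
servo_tool(plan=[[0,0,0.008,0,0,0],[0,0,0,0,0,0]])

```text
time_s: 29.62
tool_pos: [647.4, -33.5, 42.3]
eef_rot: [-0.0, 1.0, -0.0, -0.0]
force: [0.6, -0.3, 2.2]
finger_gap: 28.6
grasp_force: 35.0
```

Request:
servo_tool(plan=[[0,0,0.008,0,0,0],[0,0,0,0,0,0]])

```text
time_s: 29.88
tool_pos: [647.5, -33.6, 42.1]
eef_rot: [-0.0, 1.0, -0.0, 0.0]
force: [-0.5, 0.2, 4.7]
finger_gap: 28.1
grasp_force: 35.0
```

Request:
servo_tool(plan=[[0,0,0.008,0,0,0],[0,0,0,0,0,0]])

```text
time_s: 30.12
tool_pos: [647.7, -33.6, 42.1]
eef_rot: [-0.0, 1.0, -0.0, 0.0]
force: [-0.3, 0.6, 6.4]
finger_gap: 28.6
grasp_force: 35.0
```

Request:
servo_tool(plan=[[0,0,0.006,0,0,0],[0,0,0,0,0,0]])

```text
time_s: 30.38
tool_pos: [647.8, -33.6, 42.0]
eef_rot: [-0.0, 1.0, -0.0, 0.0]
force: [-0.9, 0.2, 8.2]
finger_gap: 28.5
grasp_force: 35.0
```

```bash
python3 held.py collar 35.7; python3 held.py spacer 22
```

```text
t 30.38 tcp [647.8 -33.6  42. ] rot
 [[-1.    -0.     0.001]
 [-0.     1.    -0.   ]
 [-0.001 -0.    -1.   ]] F [-0.9  0.2  8.2] gap 28.5
held collar top z 77.9 rel 35.8 tilt [ 0.023 -0.   ] outer/hole centre,dia [(array([646.9, -32.5]), np.float64(31.0)), (array([650. , -32.5]), np.float64(16.5))] rel TCP [array([-0.9,  1.1]), array([2.2, 1.1])]
t 30.43 tcp [647.8 -33.6  42. ] rot
 [[-1.    -0.     0.001]
 [-0.     1.    -0.   ]
 [-0.001 -0.    -1.   ]] F [-1.4 -0.3  8. ] gap 28.2
held spacer top z 63.9 rel 21.9 tilt [0.054 0.002] outer/hole centre,dia [(array([639.4, -32.3]), np.float64(29.0))] rel TCP [array([-8.4,  1.3])]
```

It is seated: z has stalled, the force is rising, and the collar top is 14.0 mm above the spacer top. Letting go.

Request:
servo_tool(plan=[[0,0,0,0,0,0],[0,0,0,0,0,0],[0,0,0,0,0,0],[0,0,0,0,0,0]], gripper=0.2)

```text
time_s: 30.98
tool_pos: [647.1, -33.5, 40.9]
eef_rot: [-0.0, 1.0, 0.0, -0.0]
force: [-0.5, 0.6, -0.8]
finger_gap: 66.4
grasp_force: 0.0
```

Request:
servo_tool(plan=[[0,0,-0.3,0,0,0],[0,0,-0.8,0,0,0],[0,0,-0.8,0,0,0],[-0.8,0,0,0,0,0],[0,0,0,0,0,0],[0,0,0,0,0,0]])

```text
time_s: 31.72
tool_pos: [686.7, -33.4, 136.2]
eef_rot: [-0.0, 1.0, 0.0, -0.001]
force: [-1.0, -0.2, -0.5]
finger_gap: 70.5
grasp_force: 0.0
```

```bash
python3 - <<'E'
from look import *
o=report();im,d,c=grab("wrist");P=cloud(d,c);save("end",im[60:300,200:460].repeat(2,0).repeat(2,1))
near=(d>0)&(np.hypot(P[...,0]-647,P[...,1]+32.5)<34)
for k,z in(("disc",44.2),("spacer",64.1),("collar",78.1)):
    m=mask(im,k)&near&(abs(P[...,2]-z)<3);q=P[m]
    A=np.c_[q[:,:2]-q[:,:2].mean(0),np.ones(len(q))];co=np.linalg.lstsq(A,q[:,2],rcond=None)[0]
    (x,y),r=cv2.minEnclosingCircle(q[:,:2].astype(np.float32));print(k,len(q),"z",np.median(q[:,2]).round(1),"tilt",co[:2].round(3),"c",round(x,1),round(y,1),"d",round(2*r,1))
E
```

```text
t 31.73 tcp [686.7 -33.4 136.2] rot
 [[-1.    -0.    -0.001]
 [-0.     1.     0.   ]
 [ 0.001  0.    -1.   ]] F [-1.  -0.2 -0.5] gap 70.5
disc 1834 z 44.2 tilt [-0.001 -0.   ] c 648.4 -32.4 d 60.3
spacer 1293 z 64.2 tilt [0.003 0.001] c 648.8 -32.3 d 43.7
collar 1231 z 78.1 tilt [ 0.01  -0.003] c 648.3 -32.4 d 30.6
```

View pics/end.png

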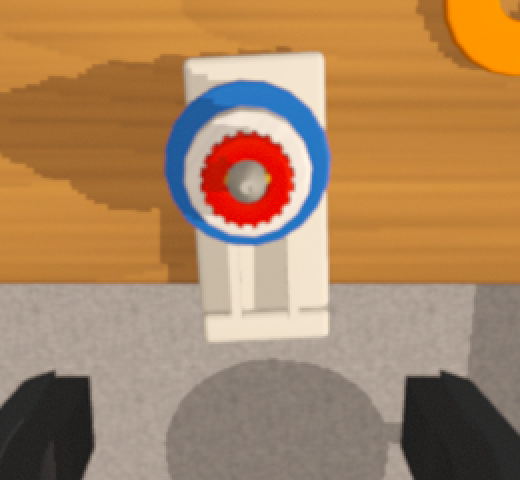

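The picture shows the disc, spacer and collar stacked concentrically at crop (247,180). All three are level, at the right heights (44.2, 64.2 and 78.1), and the hand is clear.

```bash
python3 -c "
from cell import env
print(env.sign_off())"
```

```text
the job is handed in; nothing more can be done
None
```

The disc, spacer and collar are on the spindle in order, each level, fully home and let go, and I handed the job in at about 32 s; the verdict was not shown. The real fingertips sit about 27 mm behind the reported TCP, not 8 mm ahead as stated, so I worked from the measured offset.

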